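# Comb the axle blanks into a tight row

### The arm

A 6-joint arm with a two-finger parallel gripper is mounted at the origin on the work surface. World frame = base frame: x ahead of the robot, y to its left, z up, the work surface at z = 0. Lengths are in m, angles in rad, forces in N, time in s.
With the tool pointing down it reaches from about 0.3 to 0.95 m from the base axis. Payload 3.1 kg.
Tool frame: the origin (TCP) lies on the centre line of the jaws, within the pads' length; the fingertips stand 14 mm ahead of it and the grasp point (between the pads) lies 5 mm behind it; z points along the fingers, y is the line along which they close (so a half turn about z gives the same grasp; the last joint's range is limited). The gripper opens to 85 mm and grips with 20 to 120 N. Pads are 22 mm wide; open, the fingers measure 114 mm over their backs; the gripper's body (76 mm by 85 mm) begins 54 mm behind the grasp point. The pads swing forward as they close: fully open they stand 13 mm farther back than shut.
Start: joints at [1.082, 0.308, 1.634, -0, 1.2, -0.07], TCP at [0.254, 0.571, 0.245] pointing down, gripper open.
Joint ranges: [-3.06, 3.06], [-0.79, 1.96], [0.05, 2.63], [-1.19, 4.34], [0.05, 2.64], [-2.94, 2.94]. Speed limits (rad/s): [2.79, 2.79, 3.14, 3.14, 3.14, 3.14].

### API

Orientations are given as a unit quaternion [w, x, y, z].
In Python, from cell import * gives the robot as it stands.
- The arm moves only by the tool carry_out, never from a script. Its arguments are lists of equal length, an entry for each row: "translation": the shift along the tool's x, y, z in m, a list of three; "angular": the turn, a rotation vector about the tool's x, y, z in degrees, a list of three; "gripper": the opening, from 0 (shut) to 1 (fully open). A call has 1 to 8 rows; each row shifts and turns the commanded pose from where the row before left it, along the tool's axes as they then stand; what a row does not reach is not made up. A row lasts 1/8 s, in which the tool goes at most 62.5 mm and 10.7 degrees, less where a joint would pass 70% of its speed; a pose out of reach is approached as far as the arm can. A call with a gripper value outside its range is refused whole. The fingers move at their own pace and stop on an object; "newtons" is the grip in N (left out, the last holds). Time passes only in rows, so rows that do not move let the fingers close. It gives the time, the measured TCP pose, the force, the opening and the grip force at its end, in the units of the state.
- get_state(): the state, without advancing time (a new reading comes with each control period).
- get_image(name): name is "scene" or "side" or "wrist"; returns a dict with "pixels" (400x640x3 uint8, red, green, blue), "intrinsics" (3x3 intrinsics, pixels), "R" (3x3) and "t" (3): a world point X has camera coordinates R X + t. Camera axes: x right, y down, z forward; pixel columns grow to the right and rows downward; lengths in m; the calibration is good to about 2 mm. A picture is of the moment at which its call begins. There is no depth.
- hand_in(): hands the job in; it is judged then, once.
Trained networks look in a picture, given as the dict that the camera call returned (one of the last four; its "shot" number tells which), for a name from the list of things; names that differ only in an ending like _2 or _b are one class to them, and where a whole thing is asked for, a point or a joint stands for the part that bears it (a point fixed in the world has none). Each returns a list of dicts, best first, with "p" (0 to 1); they miss things now and then, are a little off and sometimes report something else, mostly with a low value. They report only what shows in the picture. A call takes as long as a camera call. They do not tell look-alikes from the thing itself.
- find_in(picture, target): "xy" ([column, row] in pixels, amid what is visible of it).
- silhouettes(picture, target): "region" (400x640 bool, what is visible of it) and "xy" ([column, row] in pixels, amid what is visible of it).
- mark_of(picture, target): "xy" ([column, row] in pixels: a listed point, or the origin of a listed thing).
The state is a dict: "clock": time; "qpos": joint angles; "qvel": joint speeds; "effort": joint torques, N m; "ee_pos": TCP position; "tcp_rot": TCP orientation; "force": force on the tool from outside, world axes, zero at the start; "torque": the same for the moment, N m; "gripper_width": finger opening in m; "grip_force": force on a finger pad.
Only numpy, scipy, OpenCV 4.12 (cv2) and the standard library are available. Lean on these libraries where they do the work, as an engineer would, in place of code of your own. Each camera call takes 0.05 s, during which the arm holds its last target. There are 200 camera calls.

### The job

Take the orange comb rake by its wooden handle from the black rubber pad, set its tines on the plywood board behind the four scattered steel bars, and comb the bars along the board until they lie flat, parallel and side by side against the aluminium stop bar; lean on the row through the rake for a moment with about 10 newtons (never 20) so that it closes up tight. Then stand the rake upright back lengthwise on the middle of its rubber pad and let go, leaving the row closed. Only the rake may touch the bars, and the wheels, truck hanger and spacer on the bench are to be left alone.

Things in the scene. Friction and masses are not known exactly. Their poses are not given: they have to be found in the camera images.
- board: fixed plywood sorting board, 300 mm (its x) by 240 mm (its y), 10 mm thick, on the bench; origin at the centre of its underside, z up. The bars lie on its top face, between x = -100 mm and the stop bar near its +x end. Comb towards +x. In the finished row the bars lie along the board's y, their centres within 70 mm of its centre line
- stop_zone (a point): a mark on the board's top face, at board x = 105 mm on the centre line. The aluminium stop bar (along board y, 220 mm wide, 14 mm thick, 19 mm high, rigidly clamped) has its inner face, looking to -x, anywhere within 15 mm before or beyond this mark: it is set differently each time and not measured; find it by feel or see it
- free_zone (a point): a point on the board's top face, at board x = -125 mm on the centre line; the strip within 25 mm of it in x, across the whole board, is always free of bars: set the rake down here
- rod_a: a bare square steel bar (axle blank), 10 x 10 mm in section and 100 mm long, about 0.08 kg, lying flat on the board; origin at the centre of its underside, its y axis along its length, z up
- rod_b: a bare square steel bar (axle blank), 10 x 10 mm in section and 100 mm long, about 0.08 kg, lying flat on the board; origin at the centre of its underside, its y axis along its length, z up
- rod_c: a bare square steel bar (axle blank), 10 x 10 mm in section and 100 mm long, about 0.08 kg, lying flat on the board; origin at the centre of its underside, its y axis along its length, z up
- rod_d: a bare square steel bar (axle blank), 10 x 10 mm in section and 100 mm long, about 0.08 kg, lying flat on the board; origin at the centre of its underside, its y axis along its length, z up
- rake: loose comb rake, 0.25 kg, standing on its tines on the pad; origin between the tine tips, z up. Seven fin tines in a row along its y, 24 mm apart, 148 mm overall, each 4 mm wide (y), 30 mm deep (x: working edges 15 mm either side of the centre) and 30 mm tall, under a back plate 30 x 150 mm, 29 to 39 mm above the tips. The same when turned by half a turn
- rake_grip (a point): point in the upright wooden handle block of the rake, 64 mm above the tine tips, on the rake's centre line, where it is grasped from above across its thickness; the block is 20 mm thick (rake x), 90 mm long (rake y) and reaches from 38 to 86 mm above the tips; axes as the rake's
- pad: fixed black rubber rest pad of the rake on the bench, 120 mm (x) by 200 mm (y), 4 mm thick; origin at the centre of its underside. The rake must end with its centre within 40 mm of the pad's centre, its length along the pad's length (y)
- wheel_left: translucent green skateboard wheel, bystander, 54 mm across and 34 mm high, lying flat on the bench to the left of the work; origin under its centre
- wheel_far: a second such wheel, bystander, beyond the board and pad
- hanger: chrome truck hanger, bystander, 200 mm long axle along its y, 32 mm high, beyond the board and pad; origin under the axle's middle
- spacer: yellow nylon spacer tube, bystander, 16 mm across and 30 mm high, standing on end beyond the board and pad; origin under its centre
Mind the look-alikes: they are no part of the job. There is more than one size of the rake; the job needs the smallest.

How it is judged:
By the outcome, as a careful person would: the job done as asked, in the order asked, and still so for the second after the job is handed in, with the robot touching nothing.
It also fails if it takes over 72 s, if anything falls off the work surface, if the arm or the gripper's body presses on something with over 40 N, if the wrist force passes 120 N, or if a joint passes its speed limit or range.

## Working session

There is one attempt and no reset: what is moved stays moved. The work goes in short steps, Python scripts to look and compute and a tool call to move; the robot and the scene stay as the last step left them, time stands still between calls to the robot, and variables do not carry over. Pictures are saved under pics/ and viewed, at most 10 in all, crops included, and the job is handed in when it is done.

Besides the shell and the picture viewer there is one more tool, called by a JSON object that holds its "api" and its "payload". carry_out: Moves the arm, as the interface text tells. Its arguments: {"type":"object","properties":{"translation":{"type":"array","items":{"type":"array","items":{"type":"number"}}},"angular":{"type":"array","items":{"type":"array","items":{"type":"number"}}},"gripper":{"type":"array","items":{"type":"number"}},"newtons":{"type":"number"}},"required":["translation","angular","gripper"]}

```bash
ls; mkdir -p pics
python3 - <<'E'
from cell import *
import cv2,numpy as np
s=get_state();print({k:np.round(v,3) for k,v in s.items()})
for n in("scene","side"):
    p=get_image(n);cv2.imwrite(f"pics/{n}0.png",p["pixels"][:,:,::-1])
    print(n,p["intrinsics"].round(1).tolist(),p["R"].round(4).tolist(),p["t"].round(4).tolist())
    for t in("rake","rake_grip","board","rod_a","pad","stop_zone","free_zone"):
        print(t,[(np.round(d["xy"]).tolist(),round(d["p"],2)) for d in mark_of(p,t)][:7])
E
```

```text
pics
{'clock': np.float64(0.0), 'qpos': array([ 1.082,  0.309,  1.635, -0.   ,  1.2  , -0.07 ]), 'qvel': array([ 0.001, -0.001, -0.001,  0.001, -0.002, -0.   ]), 'effort': array([ 1.0000e-03, -4.1523e+01, -2.7668e+01,  0.0000e+00,  1.0000e-02,
       -0.0000e+00]), 'ee_pos': array([0.254, 0.57 , 0.244]), 'tcp_rot': array([-0.   ,  0.208,  0.978, -0.001]), 'force': array([-0.275,  1.143, -0.862]), 'torque': array([ 0.012,  0.007, -0.   ]), 'grip_force': np.float64(0.0), 'gripper_width': np.float64(0.086)}
scene [[509.3, 0.0, 321.1], [0.0, 509.3, 194.3], [0.0, 0.0, 1.0]] [[0.7669, 0.6418, 0.0036], [0.3433, -0.4056, -0.8471], [-0.5422, 0.6509, -0.5314]] [-0.4229, -0.1071, 1.4228]
rake [([152.0, 238.0], 0.8), ([286.0, 258.0], 0.72), ([181.0, 311.0], 0.67), ([337.0, 187.0], 0.38)]
rake_grip [([144.0, 207.0], 0.81), ([172.0, 276.0], 0.78), ([285.0, 235.0], 0.55), ([355.0, 194.0], 0.52)]
board [([393.0, 210.0], 0.71), ([358.0, 192.0], 0.65), ([365.0, 317.0], 0.62)]
rod_a [([364.0, 198.0], 0.77), ([340.0, 186.0], 0.75), ([357.0, 192.0], 0.73), ([345.0, 187.0], 0.69), ([284.0, 259.0], 0.22)]
pad [([290.0, 258.0], 0.87)]
stop_zone [([396.0, 209.0], 0.92)]
free_zone [([322.0, 174.0], 0.57)]
side [[409.0, 0.0, 321.1], [0.0, 409.0, 208.4], [0.0, 0.0, 1.0]] [[-0.9291, -0.3698, -0.0038], [-0.2762, 0.7007, -0.6578], [0.2459, -0.6101, -0.7532]] [0.5289, 0.1767, 0.8911]
rake [([382.0, 136.0], 0.87), ([449.0, 176.0], 0.85), ([342.0, 183.0], 0.7)]
rake_grip [([341.0, 168.0], 0.78), ([387.0, 114.0], 0.77)]
board [([310.0, 271.0], 0.61), ([314.0, 263.0], 0.23)]
rod_a [([332.0, 284.0], 0.74), ([313.0, 268.0], 0.7), ([299.0, 262.0], 0.54), ([321.0, 274.0], 0.47)]
pad [([338.0, 186.0], 0.64)]
stop_zone [([268.0, 254.0], 0.57), ([319.0, 275.0], 0.52), ([340.0, 188.0], 0.26)]
free_zone [([358.0, 292.0], 0.65)]
```

View pics/scene0.png

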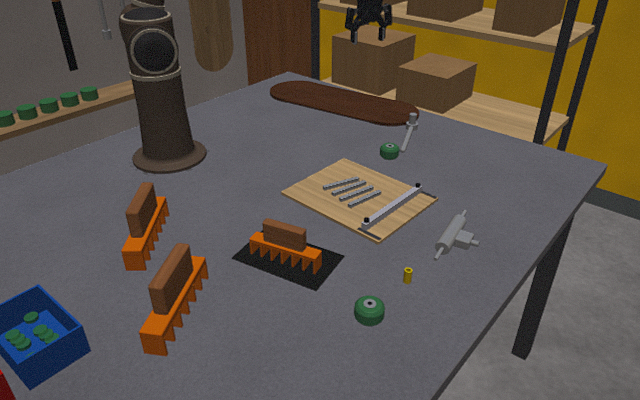

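View pics/side0.png

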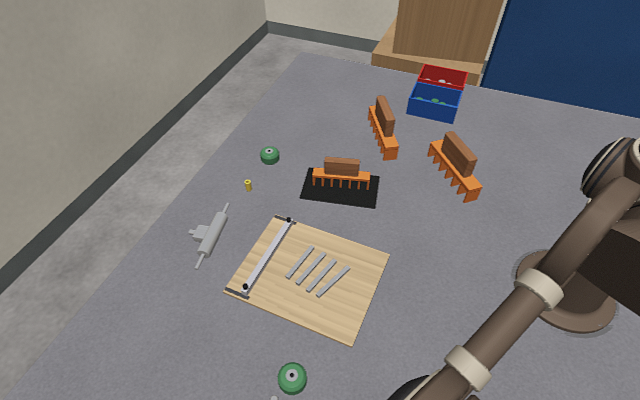

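The scene view shows the smallest rake on the black pad at (286,250), the board at (360,198) with four bars and the stop bar at (392,206). The side view shows the same at (340,180), (310,275) and (268,255). The two bigger rakes at left are look-alikes. Next I fit the poses from silhouettes in both views.

```bash
cat > h.py <<'E'
from cell import *
import cv2,numpy as np
from scipy.optimize import minimize
def proj(p,X):
    c=np.asarray(X)@p["R"].T+p["t"]; u=c@p["intrinsics"].T
    return u[:,:2]/u[:,2:]
def box(x0,x1,y0,y1,z0,z1): return [[x,y,z] for x in(x0,x1) for y in(y0,y1) for z in(z0,z1)]
SH=dict(board=box(-.15,.15,-.12,.12,0,.01),pad=box(-.06,.06,-.1,.1,0,.004),
 rake=box(-.015,.015,-.075,.075,0,.039)+box(-.01,.01,-.045,.045,.038,.086),rod=box(-.005,.005,-.05,.05,0,.01))
def place(S,q,z):
    c,s=np.cos(q[2]),np.sin(q[2]); S=np.array(S)
    return S@np.array([[c,s,0],[-s,c,0],[0,0,1]])+[q[0],q[1],z]
def ray(p,uv,z):
    d=p["R"].T@np.linalg.inv(p["intrinsics"])@[uv[0],uv[1],1]; o=-p["R"].T@p["t"]
    return o+d*(z-o[2])/d[2]
def hull(m):
    c,_=cv2.findContours(m.astype(np.uint8),0,2); return cv2.convexHull(np.vstack([k for k in c if cv2.contourArea(k)>4 or len(c)==1]))
def sup(pts,n=72):
    a=np.arange(n)*2*np.pi/n; return (pts.reshape(-1,2)@np.array([np.cos(a),np.sin(a)])).max(0)
def fit(name,views,z,yaws,xy):
    """views: [(picture, mask)]; match support functions of hulls"""
    H=[(p,sup(hull(m).astype(float))+.5*0) for p,m in views]
    def f(q): return sum(np.minimum(np.abs(sup(proj(p,place(SH[name],q,z)))-h),4).sum() for p,h in H)/72/len(H)
    best=min((minimize(f,[*xy,y],method="Nelder-Mead",options=dict(initial_simplex=[[xy[0],xy[1],y],[xy[0]+.02,xy[1],y],[xy[0],xy[1]+.02,y],[xy[0],xy[1],y+.3]],maxiter=600)) for y in yaws),key=lambda r:r.fun)
    return best.x,best.fun
E
python3 - <<'E'
from h import *
P=[get_image(n) for n in("scene","side")]
near={"board":[(360,198),(310,275)],"rake":[(286,245),(341,175)],"pad":[(288,258),(340,187)]}
for n in near:
    V=[]
    for p,c in zip(P,near[n]):
        r=silhouettes(p,n); r=min(r,key=lambda d:np.hypot(*(np.array(d["xy"])-c))); V.append((p,r["region"])); print(n,np.round(r["xy"]),round(r["p"],2),r["region"].sum())
    if n=="pad":
        V=[]
        for p,c in zip(P,near[n]):
            g=p["pixels"].max(2)<32; k,l=cv2.connectedComponents(g.astype(np.uint8)); 
            ys,xs=np.ogrid[:400,:640]; w=(abs(xs-c[0])<75)&(abs(ys-c[1])<45)
            V.append((p,g&w)); print((g&w).sum())
    z={"board":0,"rake":.004,"pad":0}[n]
    xy=ray(P[0],near[n][0],z+.01)[:2]
    for v in (V,V[:1],V[1:]):
        q,e=fit(n,v,z,np.arange(0,3.1,.4),xy); print(n,q.round(4),np.degrees(q[2]).round(1),round(e,2))
for p in P:
    for d in silhouettes(p,"rod_a"):
        print("rod",np.round(d["xy"]),round(d["p"],2),d["region"].sum(), end=" ")
        if d["region"].sum()>30:
            q,e=fit("rod",[(p,d["region"])],.01,np.arange(0,3.1,.4),ray(p,d["xy"],.015)[:2]); print(q.round(4),round(e,2))
E
```

```text
board [365. 200.] 0.65 6187
board [308. 276.] 0.95 12116
board [ 0.5311  0.1666 -0.0432] -2.5 1.03
board [0.528  0.1725 3.1003] 177.6 1.05
board [ 0.5315  0.1661 -0.0433] -2.5 0.67
rake [286. 246.] 0.95 2197
rake [343. 170.] 0.93 1103
rake [ 0.5588 -0.1226  1.7505] 100.3 1.34
rake [ 0.559  -0.1227  1.7507] 100.3 1.21
rake [ 0.5574 -0.1197  1.7   ] 97.4 1.42
pad [294. 266.] 0.79 2206
pad [343. 192.] 0.84 1757
1021
169
pad [ 0.5523 -0.1085  1.7566] 100.6 2.83
pad [ 0.5524 -0.1085  1.757 ] 100.7 1.74
pad [ 5.362e-01 -6.000e-04  1.436e+00] 82.3 2.82
rod [339. 185.] 0.75 204 [0.4715 0.1739 2.8323] 0.54
rod [368. 195.] 0.64 232 [ 0.5586  0.1536 -0.179 ] 0.44
rod [348. 188.] 0.59 177 [ 0.501   0.169  -0.1671] 0.86
rod [357. 191.] 0.5 201 [ 0.5286  0.1599 -0.2233] 0.39
rod [313. 264.] 0.79 217 [ 0.5293  0.1569 -0.2125] 1.07
rod [319. 277.] 0.76 232 [ 0.5029  0.1652 -0.2332] 1.45
rod [294. 260.] 0.71 192 [ 0.5596  0.1495 -0.1577] 1.45
rod [331. 283.] 0.51 256 [0.4716 0.1724 2.7678] 0.56
```

{"api": "carry_out", "payload": {"translation": [[-0.04,-0.0364,0],[-0.04,-0.0364,0],[-0.04,-0.0364,0],[-0.04,-0.0364,0],[-0.04,-0.0364,0],[-0.04,-0.0364,0],[-0.04,-0.0364,0],[-0.04,-0.0364,0]], "angular": [[0,0,0],[0,0,0],[0,0,0],[0,0,0],[0,0,0],[0,0,0],[0,0,0],[0,0,0]], "gripper": [1,1,1,1,1,1,1,1]}}

```text
clock: 2.3
ee_pos: [0.4288, 0.1733, 0.2457]
tcp_rot: [0.001, 0.208, 0.978, 0.0]
force: [0.9, 0.6, 0.5]
gripper_width: 0.0852
grip_force: 0.0
```

{"api": "carry_out", "payload": {"translation": [[-0.04,-0.0364,0],[-0.04,-0.0364,0],[-0.04,-0.0364,0],[-0.04,-0.0364,0],[-0.04,-0.0364,0],[-0.04,-0.0364,0],[0,0,0],[0,0,0]], "angular": [[0,0,0],[0,0,0],[0,0,0],[0,0,0],[0,0,0],[0,0,0],[0,0,10],[0,0,10]], "gripper": [1,1,1,1,1,1,1,1]}}

```text
clock: 3.3
ee_pos: [0.5587, -0.1234, 0.2451]
tcp_rot: [-0.0, 0.378, 0.926, 0.0]
force: [0.8, -0.0, 0.4]
gripper_width: 0.0853
grip_force: 0.0
```

{"api": "carry_out", "payload": {"translation": [[0,0,0],[0,0,0],[0,0,0],[0,0,0],[0,0,0],[0,0,0],[0,0,0],[0,0,0]], "angular": [[0,0,10],[0,0,10],[0,0,10],[0,0,10],[0,0,10],[0,0,10],[0,0,10],[0,0,10]], "gripper": [1,1,1,1,1,1,1,1]}}

```text
clock: 4.3
ee_pos: [0.5586, -0.1223, 0.2453]
tcp_rot: [0.0, 0.884, 0.467, 0.0]
force: [0.6, 0.1, 0.3]
gripper_width: 0.0855
grip_force: 0.0
```

{"api": "carry_out", "payload": {"translation": [[0,0,0],[0,0,0],[0,0,0],[0,0,0],[0,0,0],[0,0,0]], "angular": [[0,0,10],[0,0,10],[0,0,10],[0,0,10],[0,0,6],[0,0,0]], "gripper": [1,1,1,1,1,1]}}

```text
clock: 5.05
ee_pos: [0.5586, -0.1223, 0.2453]
tcp_rot: [0.0, 0.996, 0.088, 0.0]
force: [-0.4, -0.2, 0.4]
gripper_width: 0.0851
grip_force: 0.0
```

Run:
```python
from h import *
p=get_image("wrist");cv2.imwrite("pics/w1.png",p["pixels"][:,:,::-1]); s=get_image("scene"); print(p["R"].round(3).tolist())
for n,z in(("rake",.004),("pad",0)):
  for im in(p,s):
    r=silhouettes(im,n); print(n,[(np.round(d["xy"]),round(d["p"],2),d["region"].sum()) for d in r])
    for d in r:
        q,e=fit(n,[(im,d["region"])],z,np.arange(0,3.1,.4),(.555,-.115)); print(q.round(4),np.degrees(q[2]).round(1)%180,round(e,2))
```

```text
[[0.175, -0.985, 0.001], [-0.945, -0.168, 0.28], [-0.275, -0.05, -0.96]]
rake [(array([327., 168.]), 0.57, np.int64(3145)), (array([523., 244.]), 0.56, np.int64(9529)), (array([400., 338.]), 0.45, np.int64(79))]
[ 0.5586 -0.1244  1.8211] 104.3 1.36
[ 0.5749 -0.1163  0.4199] 24.1 3.89
[ 0.5608 -0.1388  0.7489] 42.9 3.89
rake [(array([169., 293.]), 0.86, np.int64(4132)), (array([284., 244.]), 0.83, np.int64(2070)), (array([143., 222.]), 0.79, np.int64(2643))]
[ 0.5484 -0.1134  1.3367] 76.6 3.89
[ 0.5654 -0.1284  1.7266] 98.9 1.45
[ 0.6156 -0.0835  0.7979] 45.7 3.89
pad [(array([304., 156.]), 0.91, np.int64(10607)), (array([ 89., 194.]), 0.58, np.int64(970))]
[ 0.5554 -0.1141  1.7618] 100.9 1.77
[ 0.5746 -0.1094  2.3768] 136.2 3.89
pad [(array([297., 266.]), 0.75, np.int64(2040))]
[ 0.5557 -0.1096  1.7523] 100.4 1.66
```

View pics/w1.png

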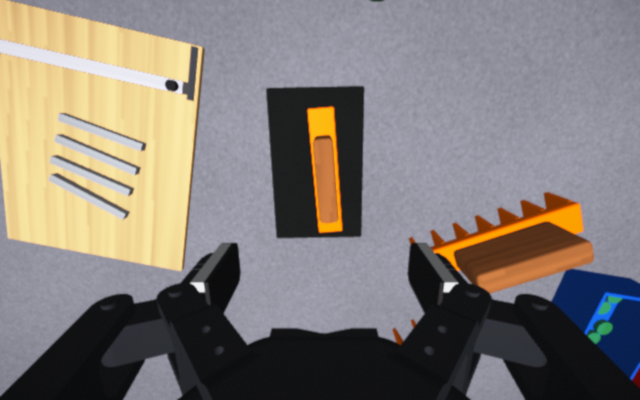

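The wrist view shows the pad at columns 265–364, rows 87–238. On it is the rake at (325,170), turned about 4° relative to the pad. I'll refine both fits by colour.

Run:
```python
from h import *
p=get_image("wrist"); a=p["pixels"].astype(int)
w=np.zeros((400,640),bool); w[70:242,255:375]=1
pad=w&(a.max(2)<45); rk=w&(a[...,0]-a[...,2]>40)
print(pad.sum(),rk.sum())
for n,m,z in(("pad",pad,0),("rake",rk,.004)):
    m=cv2.morphologyEx(m.astype(np.uint8),2,np.ones((3,3)))
    q,e=fit(n,[(p,m)],z,np.arange(1.2,2.3,.2),(.555,-.115)); print(n,q.round(4),np.degrees(q[2]).round(2),round(e,2))
# stop bar edge + rods in wrist, in board frame
B=(.5311,.1666,-.0432)
def tob(X):
    c,s=np.cos(B[2]),np.sin(B[2]); d=X[:2]-B[:2]; return np.array([c*d[0]+s*d[1],-s*d[0]+c*d[1]])*1000
for uv in((180,90),(100,72),(5,53)): print("stop base-ish",tob(ray(p,uv,.01)).round(1))
for uv in((203,46),(182,270),(8,237)): print("corner",tob(ray(p,uv,.01)).round(1))
for d in silhouettes(p,"rod_a"):
    q,e=fit("rod",[(p,d["region"])],.01,np.arange(-1.5,1.6,.4),ray(p,d["xy"],.015)[:2]); print(tob(q).round(1),np.degrees(q[2]+.0432).round(1),round(e,2))
print(get_state()["tcp_rot"])
```

```text
9577 3473
pad [ 0.5537 -0.1161  1.8014] 103.22 2.2
rake [ 0.5599 -0.1248  1.8283] 104.75 0.22
stop base-ish [ 96.2 -99.7]
stop base-ish [95.8 -6.2]
stop base-ish [ 92.8 101.1]
corner [ 149.9 -121.7]
corner [-147.7 -121.9]
corner [-148.   117.2]
[ 27.2 -13.4] -9.8 0.45
[-61.4   2.5] -18.8 1.07
[-3.3 -8.7] -11.8 0.86
[-32.   -1.1] -12.1 1.12
[  66.7 -277.3] -90.6 2.77
[-6.38140204e-06  9.96174593e-01  8.73852386e-02 -8.27984842e-06]
```

{"api": "carry_out", "payload": {"translation": [[0.0006,0.0027,0],[0,0,0.04],[0,0,0.04],[0,0,0.04],[0,0,0.035],[0,0,0.015],[0,0,0.012],[0,0,0]], "angular": [[0,0,-4.7],[0,0,0],[0,0,0],[0,0,0],[0,0,0],[0,0,0],[0,0,0],[0,0,0]], "gripper": [1,1,1,1,1,1,1,1]}}

```text
clock: 6.45
ee_pos: [0.5598, -0.1249, 0.0633]
tcp_rot: [-0.0, 0.992, 0.128, -0.0]
force: [0.2, 0.6, -0.3]
gripper_width: 0.0857
grip_force: 0.0
```

{"api": "carry_out", "payload": {"translation": [[0,0,0],[0,0,0],[0,0,0],[0,0,0],[0,0,0],[0,0,0],[0,0,0],[0,0,0]], "angular": [[0,0,0],[0,0,0],[0,0,0],[0,0,0],[0,0,0],[0,0,0],[0,0,0],[0,0,0]], "gripper": [0,0,0,0,0,0,0,0], "newtons": 100}}

```text
clock: 7.45
ee_pos: [0.5602, -0.1251, 0.0639]
tcp_rot: [0.0, 0.992, 0.128, 0.001]
force: [-0.4, 0.8, 4.9]
gripper_width: 0.0192
grip_force: 98.1
```

Run:
```python
from h import *
s=get_state();print(s["ee_pos"].round(4),s["tcp_rot"].round(4),s["force"].round(2),s["gripper_width"],s["grip_force"],s["qpos"].round(2))
p=get_image("side");cv2.imwrite("pics/s2.png",cv2.resize(p["pixels"][100:260,240:440,::-1],None,fx=3,fy=3))
```

```text
[ 0.5602 -0.1251  0.0639] [2.000e-04 9.918e-01 1.280e-01 5.000e-04] [-0.43  0.84  4.92] 0.01918115477422714 98.13907027244568 [-0.3   0.45  1.86 -0.    0.83  1.02]
```

View pics/s2.png

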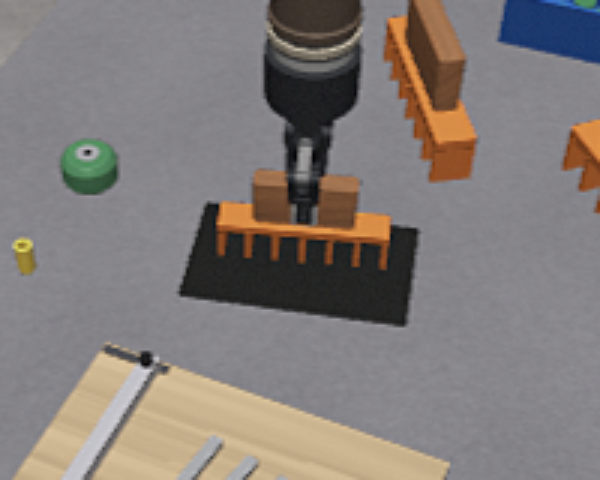

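The rake is gripped at the handle's middle and stands upright on the pad. Next I lift it and carry it to the free strip.

{"api": "carry_out", "payload": {"translation": [[0,0,-0.02],[0,0,-0.03],[0,0,-0.03],[0,0,0]], "angular": [[0,0,0],[0,0,0],[0,0,0],[0,0,0]], "gripper": [0,0,0,0]}}

```text
clock: 8.0
ee_pos: [0.5617, -0.1255, 0.1462]
tcp_rot: [0.001, 0.992, 0.128, 0.003]
force: [-0.5, 0.1, -2.7]
gripper_width: 0.019
grip_force: 97.8
```

{"api": "carry_out", "payload": {"translation": [[-0.0093,-0.0404,0],[-0.0093,-0.0404,0],[-0.0093,-0.0404,0],[-0.0093,-0.0404,0],[-0.0093,-0.0404,0],[-0.0093,-0.0404,0],[-0.0093,-0.0404,0],[-0.0093,-0.0404,0]], "angular": [[0,0,0],[0,0,0],[0,0,0],[0,0,0],[0,0,0],[0,0,0],[0,0,0],[0,0,0]], "gripper": [0,0,0,0,0,0,0,0]}}

```text
clock: 9.0
ee_pos: [0.4035, 0.1695, 0.1418]
tcp_rot: [0.0, 0.992, 0.128, -0.001]
force: [1.0, 0.5, -2.6]
gripper_width: 0.0191
grip_force: 98.2
```

{"api": "carry_out", "payload": {"translation": [[0,0,0],[0,0,0],[0,0,0],[0,0,0],[0,0,0],[0,0,0],[0,0,0],[0,0,0]], "angular": [[0,0,-9.1],[0,0,-9.1],[0,0,-9.1],[0,0,-9.1],[0,0,-9.1],[0,0,-9.1],[0,0,-9.1],[0,0,-9.1]], "gripper": [0,0,0,0,0,0,0,0]}}

```text
clock: 10.0
ee_pos: [0.4041, 0.1684, 0.1417]
tcp_rot: [-0.001, 0.721, 0.693, -0.001]
force: [-0.2, -0.7, -2.4]
gripper_width: 0.0192
grip_force: 98.6
```

```bash
cat > st.py <<'E'
from h import *
from scipy.spatial.transform import Rotation as Ro
s=get_state();B=(.5311,.1666,-.0432)
c,sn=np.cos(B[2]),np.sin(B[2]); d=s["ee_pos"][:2]-B[:2]
M=Ro.from_quat(s["tcp_rot"],scalar_first=True).as_matrix()
print("board xy",(1000*np.array([c*d[0]+sn*d[1],-sn*d[0]+c*d[1]])).round(1),"z",s["ee_pos"][2].round(4),"tooly deg",np.degrees(np.arctan2(M[1,1],M[0,1])).round(2),"tilt",M[:2,2].round(4),"F board",(c*s["force"][0]+sn*s["force"][1]).round(1),s["force"].round(1),s["gripper_width"].round(4),s["grip_force"].round(0),"t",s["clock"].round(1))
E
cat > rk.py <<'E'
exec(open("st.py").read())
for n in("scene","side"):
    p=get_image(n); r=silhouettes(p,"rake"); 
    e=s["ee_pos"].copy(); e[2]-=.02; u=proj(p,[e])[0]
    r=min(r,key=lambda k:np.hypot(*(np.array(k["xy"])-u)))
    print(n,r["xy"],u.round(),r["region"].sum())
    cv2.imwrite(f"pics/{n}_{s['clock']:.1f}.png",cv2.resize(p["pixels"][max(0,int(u[1])-90):int(u[1])+90,int(u[0])-120:int(u[0])+120,::-1],None,fx=3,fy=3))
E
python3 rk.py
```

```text
Traceback (most recent call last):
  File "rk.py", line 1, in <module>
    exec(open("st.py").read())
    ~~~~^^^^^^^^^^^^^^^^^^^^^^
AttributeError: 'float' object has no attribute 'round'
```

```bash
sed -i 's/s\["ee_pos"\]\[2\].round(4)/round(float(s["ee_pos"][2]),4)/; s/s\["gripper_width"\].round(4),s\["grip_force"\].round(0),"t",s\["clock"\].round(1)/[round(float(s[k]),4) for k in ("gripper_width","grip_force","clock")]/' st.py; python3 rk.py; ls pics
```

```text
board xy [-127.    -3.7] z 0.1417 tooly deg -2.2 tilt [-0.0031 -0.0009] F board -0.2 [-0.2 -0.7 -2.4] [0.0192, 98.5928, 10.0]
scene [314.8, 139.1] [319. 137.] 1237
side [359.3, 277.0] [368. 261.] 1031
s2.png
scene0.png
scene_10.0.png
side0.png
side_10.0.png
w1.png
```

{"api": "carry_out", "payload": {"translation": [[0,0.004,0.03],[0,0,0.025],[0,0,0.012],[0,0,0.002],[0,0,0.001],[0,0,0]], "angular": [[0,0,0.25],[0,0,0],[0,0,0],[0,0,0],[0,0,0],[0,0,0]], "gripper": [0,0,0,0,0,0]}}

```text
clock: 10.95
ee_pos: [0.4104, 0.169, 0.0741]
tcp_rot: [0.0, 0.724, 0.69, 0.001]
force: [-0.4, -0.1, -2.7]
gripper_width: 0.019
grip_force: 98.7
```

```bash
python3 rk.py
```

```text
board xy [-120.7   -2.9] z 0.0741 tooly deg -2.76 tilt [0.0018 0.0006] F board -0.4 [-0.4 -0.1 -2.7] [0.019, 98.7353, 10.95]
scene [316.9, 165.9] [321. 162.] 1093
side [355.3, 294.1] [362. 279.] 880
```

{"api": "carry_out", "payload": {"translation": [[0,0,0.001],[0,0,0.001],[0,0,0.001],[0,0,0]], "angular": [[0,0,0],[0,0,0],[0,0,0],[0,0,0]], "gripper": [0,0,0,0]}}

```text
clock: 11.65
ee_pos: [0.4095, 0.1686, 0.0701]
tcp_rot: [-0.0, 0.724, 0.69, -0.0]
force: [-0.3, 0.3, -3.1]
gripper_width: 0.0189
grip_force: 98.7
```

{"api": "carry_out", "payload": {"translation": [[0,0,0.001],[0,0,0]], "angular": [[0,0,0],[0,0,0]], "gripper": [0,0]}}

```text
clock: 11.9
ee_pos: [0.4096, 0.1687, 0.0699]
tcp_rot: [-0.0, 0.724, 0.69, -0.0]
force: [-2.3, -1.6, 4.5]
gripper_width: 0.0191
grip_force: 99.6
```

{"api": "carry_out", "payload": {"translation": [[0,0.004,-0.0005],[0,0.008,0],[0,0.008,0],[0,0.008,0],[0,0.008,0],[0,0.008,0],[0,0.008,0],[0,0.008,0]], "angular": [[0,0,0],[0,0,0],[0,0,0],[0,0,0],[0,0,0],[0,0,0],[0,0,0],[0,0,0]], "gripper": [0,0,0,0,0,0,0,0]}}

```text
clock: 12.9
ee_pos: [0.4679, 0.1658, 0.07]
tcp_rot: [-0.002, 0.724, 0.69, -0.002]
force: [-8.1, -0.3, 10.7]
gripper_width: 0.019
grip_force: 100.2
```

```bash
python3 rk.py
```

```text
board xy [-63.1  -3.5] z 0.07 tooly deg -2.78 tilt [-0.0055 -0.0004] F board -8.1 [-8.1 -0.3 10.7] [0.019, 100.2228, 12.9]
scene [332.4, 174.7] [338. 171.] 1006
side [329.1, 284.1] [336. 270.] 889
```

```bash
ls pics|grep 12.9; python3 -c "
import cv2,numpy as np
a=cv2.imread('pics/scene_12.9.png');b=cv2.imread('pics/side_12.9.png');cv2.imwrite('pics/c1.png',np.hstack([cv2.resize(x,(400,300)) for x in(a,b)]))"
```

```text
scene_12.9.png
side_12.9.png
```

View pics/side_12.9.png

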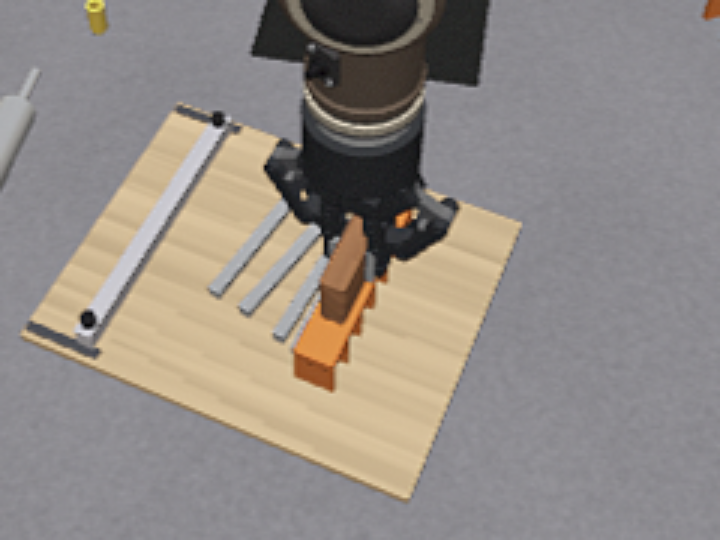

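The side crop shows the rake upright, pushing the rearmost bar (at about (300,340)) up to the next one. I'll ease the downward force a little and go on.

{"api": "carry_out", "payload": {"translation": [[0,0.003,-0.001],[0,0.008,0],[0,0.008,0],[0,0.008,0],[0,0.008,0],[0,0.008,0],[0,0.008,0],[0,0.006,0]], "angular": [[0,0,0],[0,0,0],[0,0,0],[0,0,0],[0,0,0],[0,0,0],[0,0,0],[0,0,0]], "gripper": [0,0,0,0,0,0,0,0]}}

```text
clock: 14.1
ee_pos: [0.527, 0.163, 0.0707]
tcp_rot: [-0.0, 0.724, 0.69, -0.0]
force: [-1.4, 0.5, -2.4]
gripper_width: 0.0187
grip_force: 98.5
```

```bash
python3 rk.py
```

```text
board xy [-4.  -3.7] z 0.0707 tooly deg -2.75 tilt [-0.0001 -0.    ] F board -1.5 [-1.4  0.5 -2.4] [0.0187, 98.4683, 14.1]
scene [350.9, 185.1] [357. 180.] 1081
side [303.9, 274.4] [311. 260.] 850
```

{"api": "carry_out", "payload": {"translation": [[0,0.005,0],[0,0.006,0],[0,0.006,0],[0,0.006,0],[0,0.005,0],[0,0.003,0],[0,0,0]], "angular": [[0,0,0],[0,0,0],[0,0,0],[0,0,0],[0,0,0],[0,0,0],[0,0,0]], "gripper": [0,0,0,0,0,0,0]}}

```text
clock: 15.18
ee_pos: [0.5582, 0.1616, 0.0709]
tcp_rot: [0.0, 0.724, 0.69, 0.0]
force: [-0.7, 0.6, -3.0]
gripper_width: 0.0192
grip_force: 98.7
```

```bash
python3 rk.py
```

```text
board xy [27.2 -3.8] z 0.0709 tooly deg -2.74 tilt [0.0012 0.0001] F board -0.7 [-0.7  0.6 -3. ] [0.0192, 98.698, 15.175]
scene [361.6, 188.7] [367. 184.] 1073
side [289.8, 268.7] [298. 255.] 866
```

View pics/side_15.2.png

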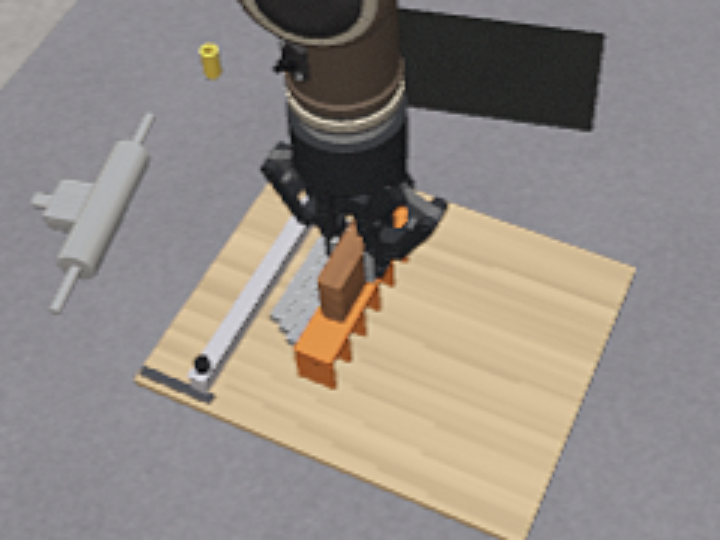

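The crop shows the four bars parallel ahead of the rake at (300,300), about 10 mm short of the stop. Now I go slowly, by feel.

{"api": "carry_out", "payload": {"translation": [[0,0.002,0],[0,0.002,0],[0,0.002,0],[0,0.001,0]], "angular": [[0,0,0],[0,0,0],[0,0,0],[0,0,0]], "gripper": [0,0,0,0]}}

```text
clock: 15.88
ee_pos: [0.5646, 0.1612, 0.0706]
tcp_rot: [0.0, 0.724, 0.69, 0.0]
force: [-2.0, 0.4, -2.6]
gripper_width: 0.0193
grip_force: 98.9
```

{"api": "carry_out", "payload": {"translation": [[0,0.001,0],[0,0.001,0],[0,0,0]], "angular": [[0,0,0],[0,0,0],[0,0,0]], "gripper": [0,0,0]}}

```text
clock: 16.25
ee_pos: [0.5667, 0.1611, 0.0707]
tcp_rot: [0.0, 0.724, 0.69, 0.0]
force: [-1.5, 0.1, -3.0]
gripper_width: 0.0192
grip_force: 98.9
```

{"api": "carry_out", "payload": {"translation": [[0,0.001,0],[0,0,0]], "angular": [[0,0,0],[0,0,0]], "gripper": [0,0]}}

```text
clock: 16.5
ee_pos: [0.5676, 0.1611, 0.0708]
tcp_rot: [0.0, 0.724, 0.69, 0.0]
force: [-1.6, 1.1, -3.1]
gripper_width: 0.019
grip_force: 98.8
```

{"api": "carry_out", "payload": {"translation": [[0,0.001,0],[0,0.001,0],[0,0,0]], "angular": [[0,0,0],[0,0,0],[0,0,0]], "gripper": [0,0,0]}}

```text
clock: 16.88
ee_pos: [0.5695, 0.161, 0.0708]
tcp_rot: [-0.0, 0.724, 0.69, -0.0]
force: [-2.4, -0.7, -1.4]
gripper_width: 0.019
grip_force: 98.7
```

{"api": "carry_out", "payload": {"translation": [[0,0.001,0],[0,0,0]], "angular": [[0,0,0],[0,0,0]], "gripper": [0,0]}}

```text
clock: 17.12
ee_pos: [0.5696, 0.161, 0.0707]
tcp_rot: [-0.001, 0.724, 0.69, -0.001]
force: [-4.7, 0.4, -0.8]
gripper_width: 0.019
grip_force: 98.9
```

{"api": "carry_out", "payload": {"translation": [[0,0.001,0],[0,0,0]], "angular": [[0,0,0],[0,0,0]], "gripper": [0,0]}}

```text
clock: 17.38
ee_pos: [0.5698, 0.1609, 0.0705]
tcp_rot: [-0.001, 0.724, 0.69, -0.001]
force: [-5.0, 1.0, 0.4]
gripper_width: 0.0192
grip_force: 99.0
```

{"api": "carry_out", "payload": {"translation": [[0,0.001,0],[0,0,0]], "angular": [[0,0,0],[0,0,0]], "gripper": [0,0]}}

```text
clock: 17.62
ee_pos: [0.57, 0.1609, 0.0703]
tcp_rot: [-0.002, 0.724, 0.69, -0.002]
force: [-7.3, 0.6, 1.5]
gripper_width: 0.0188
grip_force: 99.1
```

{"api": "carry_out", "payload": {"translation": [[0,0.001,0],[0,0,0]], "angular": [[0,0,0],[0,0,0]], "gripper": [0,0]}}

```text
clock: 17.88
ee_pos: [0.5701, 0.1609, 0.0701]
tcp_rot: [-0.002, 0.724, 0.69, -0.003]
force: [-8.9, 1.0, 3.4]
gripper_width: 0.0188
grip_force: 99.3
```

{"api": "carry_out", "payload": {"translation": [[0,0.001,-0.0006],[0,0,0],[0,0,0]], "angular": [[0,0,0],[0,0,0],[0,0,0]], "gripper": [0,0,0]}}

```text
clock: 18.25
ee_pos: [0.5703, 0.1608, 0.0702]
tcp_rot: [-0.003, 0.724, 0.69, -0.004]
force: [-8.4, 1.3, 1.3]
gripper_width: 0.0188
grip_force: 98.9
```

```bash
python3 rk.py
```

```text
board xy [39.4 -4.1] z 0.0702 tooly deg -2.73 tilt [-0.0094 -0.0008] F board -8.4 [-8.4  1.3  1.3] [0.0188, 98.8996, 18.25]
scene [366.4, 189.9] [372. 186.] 1092
side [286.1, 267.1] [293. 254.] 864
```

{"api": "carry_out", "payload": {"translation": [[0,0.0015,-0.0004],[0,0,0],[0,0,0],[0,0,0]], "angular": [[0,0,0],[0,0,0],[0,0,0],[0,0,0]], "gripper": [0,0,0,0]}}

```text
clock: 18.95
ee_pos: [0.5705, 0.1607, 0.0702]
tcp_rot: [-0.004, 0.724, 0.69, -0.005]
force: [-10.7, 0.9, 1.0]
gripper_width: 0.019
grip_force: 99.1
```

{"api": "carry_out", "payload": {"translation": [[0,0,0],[0,0,0],[0,0,0],[0,0,0]], "angular": [[0,0,0],[0,0,0],[0,0,0],[0,0,0]], "gripper": [0,0,0,0]}}

```text
clock: 19.45
ee_pos: [0.5705, 0.1607, 0.0702]
tcp_rot: [-0.004, 0.724, 0.69, -0.005]
force: [-11.3, 1.5, 2.6]
gripper_width: 0.0188
grip_force: 99.1
```

{"api": "carry_out", "payload": {"translation": [[0,-0.003,0],[0,-0.004,0],[0,-0.005,-0.001],[0,-0.01,0],[0,-0.015,-0.005],[0,-0.02,-0.03],[0,-0.02,-0.05],[0,0,0]], "angular": [[0,0,0],[0,0,0],[0,0,0],[0,0,0],[0,0,0],[0,0,0],[0,0,0],[0,0,0]], "gripper": [0,0,0,0,0,0,0,0]}}

```text
clock: 20.45
ee_pos: [0.5007, 0.1654, 0.1623]
tcp_rot: [0.002, 0.724, 0.69, 0.004]
force: [1.2, 0.5, -3.0]
gripper_width: 0.0191
grip_force: 99.1
```

```bash
cat > row.py <<'E'
from h import *
B=(.5311,.1666,-.0432)
exec(open("st.py").read())
for n in("wrist","scene","side"):
    p=get_image(n); u=proj(p,place([[.075,0,0]],B,.015))[0]; print(n,u.round(),[(np.round(k["xy"]).tolist(),round(k["p"],2)) for k in find_in(p,"rod_a")])
    x,y=np.clip(u.astype(int),[66,50],[574,350]); cv2.imwrite(f"pics/row_{n}_{s['clock']:.0f}.png",cv2.resize(p["pixels"][y-50:y+50,x-66:x+66,::-1],None,fx=4,fy=4,interpolation=2))
E
python3 row.py
```

```text
board xy [-30.3  -2.5] z 0.1623 tooly deg -2.7 tilt [0.0089 0.0022] F board 1.2 [ 1.2  0.5 -3. ] [0.0191, 99.0876, 20.45]
wrist [428. 183.] [([426.0, 182.0], 0.91), ([432.0, 186.0], 0.77), ([444.0, 192.0], 0.75), ([414.0, 176.0], 0.62)]
scene [384. 204.] [([389.0, 152.0], 0.75), ([380.0, 201.0], 0.4)]
side [279. 259.] [([286.0, 262.0], 0.75), ([279.0, 261.0], 0.73), ([278.0, 257.0], 0.7), ([272.0, 252.0], 0.67)]
```

```bash
python3 -c "
import cv2,numpy as np
cv2.imwrite('pics/row1.png',cv2.resize(np.vstack([cv2.imread(f'pics/row_{n}_20.png') for n in('wrist','side')]),(396,600)))"
```

```text
(no output)
```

View pics/row1.png

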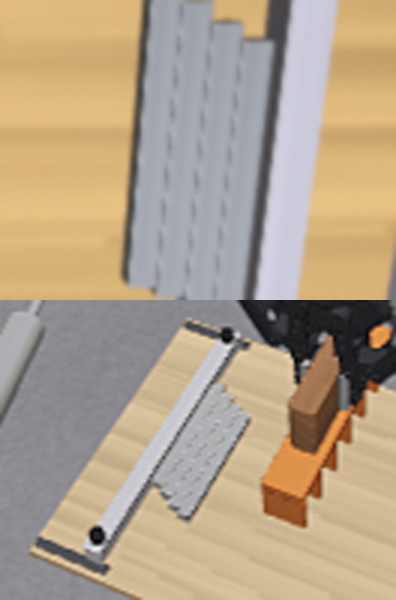

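The crops show all four bars flat, parallel and touching, tight against the stop. Only their ends are staggered. Now I return the rake.

{"api": "carry_out", "payload": {"translation": [[0,0,0],[0,0,0],[0,0,0],[0,0,0],[0,0,0],[0,0,0],[0,0,0],[0,0,0]], "angular": [[0,0,9.6],[0,0,9.6],[0,0,9.6],[0,0,9.6],[0,0,9.6],[0,0,9.6],[0,0,9.6],[0,0,9.4]], "gripper": [0,0,0,0,0,0,0,0]}}

```text
clock: 21.75
ee_pos: [0.4984, 0.1641, 0.1561]
tcp_rot: [0.0, 0.996, 0.09, -0.001]
force: [-0.5, -1.0, -1.7]
gripper_width: 0.0188
grip_force: 98.8
```

{"api": "carry_out", "payload": {"translation": [[0,0.0404,0],[0,0.0404,0],[0,0.0404,0],[0,0.0404,0],[0,0.0404,0],[0,0.0404,0],[0,0.0404,0],[0,0,0]], "angular": [[0,0,0],[0,0,0],[0,0,0],[0,0,0],[0,0,0],[0,0,0],[0,0,0],[0,0,0]], "gripper": [0,0,0,0,0,0,0,0]}}

```text
clock: 22.75
ee_pos: [0.5515, -0.1163, 0.1565]
tcp_rot: [0.0, 0.996, 0.091, -0.001]
force: [1.1, -0.0, -2.5]
gripper_width: 0.019
grip_force: 99.1
```

```bash
python3 st.py
python3 - <<'E'
from h import *
print(get_state()["ee_pos"].round(4))
p=get_image("side"); s=get_image("scene")
g=[(k,max(silhouettes(k,"pad"),key=lambda d:d["p"])["region"]) for k in(p,s)]
for v in(g,g[:1],g[1:]):
    q,e=fit("pad",v,0,[1.6,1.8],(.555,-.113)); print(q.round(4),np.degrees(q[2]).round(1),round(e,2))
E
```

```text
board xy [  32.6 -281.8] z 0.1565 tooly deg -79.57 tilt [-0.0011 -0.0004] F board 1.1 [ 1.1 -0.  -2.5] [0.019, 99.0739, 22.75]
[ 0.5515 -0.1163  0.1565]
[ 0.5574 -0.1131  1.7269] 98.9 1.49
[ 0.5598 -0.1165  1.7569] 100.7 1.41
[ 0.5553 -0.1106  1.7386] 99.6 1.41
```

{"api": "carry_out", "payload": {"translation": [[0.0045,-0.003,0.02],[0,0,0.03],[0,0,0.025],[0,0,0.01],[0,0,0.004],[0,0,0.001],[0,0,0]], "angular": [[0,0,0],[0,0,0],[0,0,0],[0,0,0],[0,0,0],[0,0,0],[0,0,0]], "gripper": [0,0,0,0,0,0,0]}}

```text
clock: 23.82
ee_pos: [0.556, -0.1099, 0.0687]
tcp_rot: [0.0, 0.996, 0.093, 0.001]
force: [-0.7, -1.0, -2.7]
gripper_width: 0.0188
grip_force: 99.1
```

{"api": "carry_out", "payload": {"translation": [[0,0,0.001],[0,0,0.0005],[0,0,0]], "angular": [[0,0,0],[0,0,0],[0,0,0]], "gripper": [0,0,0]}}

```text
clock: 24.2
ee_pos: [0.5552, -0.1098, 0.0664]
tcp_rot: [0.0, 0.996, 0.093, 0.0]
force: [-0.1, 0.2, -1.8]
gripper_width: 0.0188
grip_force: 99.1
```

{"api": "carry_out", "payload": {"translation": [[0,0,0.001],[0,0,0.001],[0,0,0]], "angular": [[0,0,0],[0,0,0],[0,0,0]], "gripper": [0,0,0]}}

```text
clock: 24.58
ee_pos: [0.5551, -0.1097, 0.0641]
tcp_rot: [-0.0, 0.996, 0.093, -0.0]
force: [0.3, 0.1, -2.7]
gripper_width: 0.0191
grip_force: 99.1
```

{"api": "carry_out", "payload": {"translation": [[0,0,0.0005],[0,0,0]], "angular": [[0,0,0],[0,0,0]], "gripper": [0,0]}}

```text
clock: 24.82
ee_pos: [0.5552, -0.1098, 0.064]
tcp_rot: [-0.0, 0.996, 0.093, -0.0]
force: [-1.0, -0.4, -0.4]
gripper_width: 0.0189
grip_force: 99.2
```

Contact with the pad. I open, rise and check.

{"api": "carry_out", "payload": {"translation": [[0,0,0],[0,0,0],[0,0,0],[0,0,0],[0,0,0],[0,0,0],[0,0,0],[0,0,0]], "angular": [[0,0,0],[0,0,0],[0,0,0],[0,0,0],[0,0,0],[0,0,0],[0,0,0],[0,0,0]], "gripper": [0.4,0.6,0.8,1,1,1,1,1]}}

```text
clock: 25.82
ee_pos: [0.5552, -0.1097, 0.0638]
tcp_rot: [0.0, 0.996, 0.093, -0.0]
force: [-0.1, -0.1, 0.4]
gripper_width: 0.0857
grip_force: 0.0
```

{"api": "carry_out", "payload": {"translation": [[0,0,-0.01],[0,0,-0.03],[0,0,-0.04],[0,0,-0.04],[0,0,-0.04],[0,0,-0.02],[0,0,0]], "angular": [[0,0,0],[0,0,0],[0,0,0],[0,0,0],[0,0,0],[0,0,0],[0,0,0]], "gripper": [1,1,1,1,1,1,1]}}

```text
clock: 26.7
ee_pos: [0.5567, -0.1101, 0.2468]
tcp_rot: [0.001, 0.996, 0.093, 0.003]
force: [-0.5, 0.2, 0.1]
gripper_width: 0.0854
grip_force: 0.0
```

```bash
python3 row.py
python3 - <<'E'
from h import *
p=get_image("wrist"); cv2.imwrite("pics/wf.png",p["pixels"][:,:,::-1]); a=p["pixels"].astype(int)
w=np.zeros((400,640),bool); w[70:242,255:375]=1
q,e=fit("rake",[(p,cv2.morphologyEx((w&(a[...,0]-a[...,2]>40)).astype(np.uint8),2,np.ones((3,3))))],.004,[1.6,1.8],(.555,-.113)); print(q.round(4),np.degrees(q[2]),e)
E
```

```text
board xy [  37.6 -275.4] z 0.2468 tooly deg -79.34 tilt [ 0.0057 -0.0016] F board -0.5 [-0.5  0.2  0.1] [0.0854, 0.0, 26.7]
wrist [103.  88.] [([112.0, 79.0], 0.93), ([108.0, 86.0], 0.82), ([99.0, 102.0], 0.76), ([106.0, 94.0], 0.69)]
scene [384. 204.] [([379.0, 206.0], 0.66)]
side [279. 259.] [([284.0, 256.0], 0.68), ([284.0, 265.0], 0.64), ([273.0, 252.0], 0.6), ([280.0, 253.0], 0.45)]
[ 0.5554 -0.1104  1.7595] 100.81088946960368 0.2765002079110719
```

View pics/wf.png

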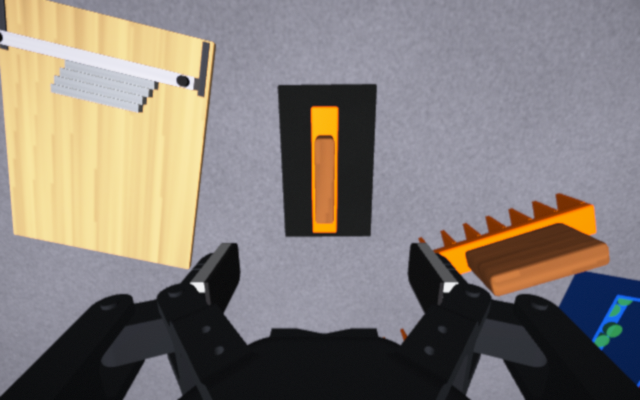

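The wrist view shows the rake upright in the middle of the pad at (325,170), lengthwise. The bar row is closed against the stop at (105,86). I'm handing in.

```bash
python3 -c "
from cell import *
print(hand_in())"
```

```text
the job is handed in; nothing more can be done
None
```

I combed the four bars into a closed, parallel row against the stop and leaned on it at about 11 N. The rake is back upright, lengthwise on the middle of its pad and released; the job was handed in at about 27 s of the 72 s limit.

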